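# Set the fume damper and hold the fume box guard open

### The arm

A 6-joint arm with a two-finger parallel gripper is mounted at the origin on the work surface. World frame = base frame: x ahead of the robot, y to its left, z up, the work surface at z = 0. Lengths are in m, angles in rad, forces in N, time in s.
With the tool pointing down it reaches from about 0.35 to 0.775 m from the base axis. Payload 7.3 kg.
Tool frame: the origin (TCP) lies at the very end of the fingers, on their centre line; the grasp point (between the pads) lies 19 mm behind it; z points along the fingers, x is the direction in which the jaws open and shut, and the axes are right-handed (so a half turn about z gives the same grasp; the last joint's range is limited). The gripper opens to 92 mm and grips with 3 to 60 N. Pads are 19 mm wide; open, the fingers measure 130 mm over their backs; the gripper's body (75 mm by 190 mm) begins 47 mm behind the grasp point.
Start: joints at [-1.399, 0.342, 1.524, -0, 1.275, -0.146], TCP at [0.164, -0.499, 0.227] pointing down, gripper open.
Joint ranges: [-2.53, 2.53], [-0.77, 2.02], [0.04, 2.7], [-1, 4.14], [0.28, 2.66], [-3.11, 3.11]. Speed limits (rad/s): [2.57, 2.57, 3.14, 3.14, 3.14, 3.14].

### API

Orientations are given as [roll, pitch, yaw] about the fixed x, y, z axes, in that order (R = Rz(yaw) Ry(pitch) Rx(roll)).
In Python, from cell import robot, read_camera, nets gives the robot as it stands. The module is installed in compiled form; this text tells all that it offers.
- The arm moves only by the tool carry_out, never from a script. Its arguments are lists of equal length, an entry for each row: "translation": the shift along the tool's x, y, z in m, a list of three; "turn": the turn, a rotation vector about the tool's x, y, z in rad, a list of three; "gripper": the gripper's target within -1 to 1 (shut at 1, half-way at 0, fully open at -1). A call has 1 to 10 rows; each row shifts and turns the commanded pose from where the row before left it, along the tool's axes as they then stand; what a row does not reach is not made up. A row lasts 1/10 s, in which the tool goes at most 50 mm and 8.59 degrees, less where a joint would pass 70% of its speed; a pose out of reach is approached as far as the arm can. A call with a gripper value outside its range is refused whole. The fingers move at their own pace and stop on an object; "squeeze" is the grip in N (left out, the last holds). Time passes only in rows, so rows that do not move let the fingers close. It gives the time, the measured TCP pose, the force and the opening at its end, in the units of the state.
- robot.observe(): the state, without advancing time (a new reading comes with each control period).
- read_camera(name): name is "side" or "top"; returns a dict with "img" (384x512x3 uint8, red, green, blue), "fx", "fy", "cx", "cy" (pixels), "distortion" ([k1, k2, p1, p2, k3] as OpenCV has them; the pictures are not rectified), "world_from_camera" (4x4, takes a point from camera to world coordinates). Camera axes: x right, y down, z forward; pixel columns grow to the right and rows downward; lengths in m; the calibration is good to about 2 mm. A picture is of the moment at which its call begins. There is no depth.
- robot.hand_in(): hands the job in, once; it reports no verdict.
Trained networks look in a picture, given as the dict that the camera call returned (one of the last four; its "shot" number tells which), for a name from the list of things; names that differ only in an ending like _2 or _b are one class to them, and where a whole thing is asked for, a point or a joint stands for the part that bears it (a point fixed in the world has none). Each returns a list of dicts, best first, with "score" (0 to 1); they miss things now and then, are a little off and sometimes report something else, mostly with a low value. They report only what shows in the picture. A call takes as long as a camera call. They do not tell look-alikes from the thing itself.
- nets.regions_of(picture, name): "region" (384x512 bool, what is visible of it) and "pixel" ([column, row] in pixels, amid what is visible of it).
- nets.tip_of(picture, name): "pixel" ([column, row] in pixels: a listed point, or the origin of a listed thing).
The state is a dict: "time": time; "qpos": joint angles; "qvel": joint speeds; "joint_efforts": joint torques, N m; "tool_pos": TCP position; "tool_rot": TCP orientation; "contact_force": force on the tool from outside, world axes, zero at the start; "torque": the same for the moment, N m; "opening": finger opening in m.
Only numpy, scipy, OpenCV 4.12 (cv2) and the standard library are available. Lean on these libraries where they do the work, as an engineer would, in place of code of your own. Each camera call takes 0.05 s, during which the arm holds its last target. There are 200 camera calls.

### The job

On the small grey console, slide the damper grip along its track until it stands level with the pointer clip beside the track. Only then lift the hinged guard of the fume box and hold it open at 50 degrees from its shut position, in line with the sloping gauge strips at its sides, so that the welded coupon inside can be looked at; the guard falls shut if let go, so finish while still holding it there with the gripper's fingers. Leave the damper set, and do not shift the pointer clip or the other things on the bench.

Things in the scene. Friction and masses are not known exactly. Their poses are not given: they have to be found in the camera images.
- fume_box: Fixed open grey steel box, 180 (x) x 200 (y) x 90 mm tall, foot plate 220 x 240 mm; the guard is its top. Stands left or right, the console across. Origin: centre of underside; x points from the bar side to the hinge side, y along the hinge, z up. At y = +-112 mm a steel strip 130 mm long rises from the hinge, up and to the bar side, 50 degrees from level: the open guard lies in line with both.
- guard (a joint): Guard angle in rad: 0 shut (level, as at the start), growing as it opens upward to a stop at 1.35; 0.873 is 50 degrees. No spring, almost no friction: it falls shut by its weight from any angle (0.42 to 0.84 kg; lifting at the bar takes about 2 to 4 N). Its plate is a steel frame with a clear pane, 180 x 200 x 8 mm.
- guard_hinge (a point): Point on the guard's hinge axis, midway along it, 94.5 mm above the table, 90 mm along +x from the box's centre. The hinge axis runs along the box's y.
- guard_bar (a point): Centre of the guard's grab bar: round steel bar 12 mm thick, 120 mm long, parallel to the hinge and 225 mm from it, in the guard's mid plane, 94.5 mm above the table when shut. A rod at each end carries it; 39 mm clear gap between the bar and the plate's edge, free above and below. The point turns with the guard. A bar pinched from above can turn between the fingers.
- console: Fixed grey control console, 110 (x) x 210 (y) x 40 mm tall; origin at the centre of its underside, z up, y along the slider track in the direction of growing damper value.
- damper (a joint): Position of the damper slider in m, 0 to 0.12, growing along the console's y axis; 0.06 is mid track. It stays where it is left; about 2 N of friction. Starts at 0 to 0.03.
- damper_top (a point): Centre of the top of the black damper grip, 94.5 mm above the table: a block 28 (console x) x 20 (console y) x 40 mm tall on a low track (40 mm wide, its top 54 mm above the table), 18 mm to the -x side of the console's centre line. Axes as the console.
- pointer_tip (a point): Tip of the small brass pointer clip (16 mm wide, top 52 mm above the table), a wedge pointing at the track from its console +x side; the tip is 34 mm from the grip's centre line. Axes as the console: the damper is set when grip centre and tip are at the same place along console y. The clip sits tight (20 N to shift).
- tube_stub: short upright steel tube, 42 mm across, 70 mm tall; a bystander; origin at its underside
- hammer: hammer lying on the table; a bystander; origin at its underside
- wrench: wrench lying on the table; a bystander; origin at its underside
- spray_can: upright can, 60 mm across, 170 mm tall; a bystander; origin at its underside
- square: flat steel L-shaped square, 8 mm thick; a bystander; origin at its underside
- brush: hand brush lying on the table; a bystander; origin at its underside
- steel_block: dark steel block 50 x 80 x 35 mm; a bystander; origin at its underside
Not all that is in view belongs to the job. Leave any green look-alike of the console alone.

How it is judged:
By the outcome, as a careful person would: the job done as asked, in the order asked, and still so for the second after the job is handed in, while the arm keeps its last pose, push and grip.
It also fails if it takes over 58 s, if anything falls off the work surface, if the arm or the gripper's body presses on something with over 40 N, if the wrist force passes 120 N, or if a joint passes its speed limit or range.

## Working session

There is one attempt and no reset: what is moved stays moved. The work goes in short steps, Python scripts to look and compute and a tool call to move; the robot and the scene stay as the last step left them, time stands still between calls to the robot, and variables do not carry over. Pictures are saved under pics/ and viewed, about 8 in all and at most 12, crops included, and the job is handed in when it is done.

Besides the shell and the picture viewer there is one more tool, called in YAML: its name, and indented under it one key for each argument. carry_out: Moves the arm, as the interface text tells. Its arguments: {"type":"object","properties":{"translation":{"type":"array","items":{"type":"array","items":{"type":"number"}}},"turn":{"type":"array","items":{"type":"array","items":{"type":"number"}}},"gripper":{"type":"array","items":{"type":"number"}},"squeeze":{"type":"number"}},"required":["translation","turn","gripper"]}

```bash
mkdir -p pics
cat > h.py <<'E'
import numpy as np, cv2
from cell import robot, read_camera, nets
from scipy.spatial.transform import Rotation as R
def K(p): return np.array([[p['fx'],0,p['cx']],[0,p['fy'],p['cy']],[0,0,1.]])
def ray(p,px):
    u=cv2.undistortPoints(np.array([[px]],float),K(p),np.array(p['distortion'],float))[0,0]
    T=np.array(p['world_from_camera']); return T[:3,3],T[:3,:3]@np.array([u[0],u[1],1.])
def onz(p,px,z):
    o,d=ray(p,px); return o+d*(z-o[2])/d[2]
def tri(p,a,q,b):
    A=[];B=[]
    for o,d in (ray(p,a),ray(q,b)):
        d=d/np.linalg.norm(d); M=np.eye(3)-np.outer(d,d); A.append(M);B.append(M@o)
    return np.linalg.lstsq(np.vstack(A),np.hstack(B),rcond=None)[0]
def proj(p,X):
    W=np.linalg.inv(np.array(p['world_from_camera']))
    return cv2.projectPoints(np.atleast_2d(X).astype(float),cv2.Rodrigues(W[:3,:3])[0],W[:3,3],K(p),np.array(p['distortion'],float))[0][:,0]
def save(p,n,box=None,s=1):
    im=p['img'][:,:,::-1]
    if box: im=im[box[1]:box[3],box[0]:box[2]]
    cv2.imwrite('pics/'+n,cv2.resize(im,None,fx=s,fy=s,interpolation=cv2.INTER_CUBIC))
E
python3 - <<'E'
from h import *
t=read_camera('top'); s=read_camera('side')
save(t,'t0.png',s=1.5); save(s,'s0.png',s=1.5)
np.set_printoptions(precision=4,suppress=True)
for nm,z in [('fume_box',0),('guard_hinge',.0945),('guard_bar',.0945),('console',0),('damper_top',.0945),('pointer_tip',.052)]:
    for l,p in (('top',t),('side',s)):
        for r in nets.tip_of(p,nm)[:4]: print(nm,l,round(r['score'],2),np.round(r['pixel'],1),onz(p,r['pixel'],z))
o=robot.observe(); print(o)
print(np.array(t['world_from_camera']),np.array(s['world_from_camera']))
E
```

```text
fume_box top 0.89 [206.7 175.6] [0.5855 0.1818 0.    ]
fume_box side 0.65 [231.6 244.6] [0.5831 0.1832 0.    ]
guard_hinge top 0.57 [205.3 148.9] [0.6678 0.1773 0.0945]
guard_hinge top 0.5 [134.1 170.1] [0.5942 0.4354 0.0945]
guard_hinge side 0.94 [206.1 229.2] [0.6619 0.194  0.0945]
guard_bar top 0.75 [200.  209.3] [0.448  0.1968 0.0945]
guard_bar side 0.82 [270.2 234.6] [0.4496 0.19   0.0945]
console top 0.6 [327.9 258.9] [ 0.2624 -0.2692  0.    ]
console top 0.59 [304.8 172.9] [ 0.5897 -0.1928  0.    ]
console side 0.86 [246.2 165.2] [ 0.5856 -0.2066  0.    ]
console side 0.59 [325.4 158.8] [ 0.2618 -0.2834  0.    ]
damper_top top 0.6 [316.9 172.9] [ 0.5727 -0.2254  0.0945]
damper_top top 0.58 [350.7 267.5] [ 0.2321 -0.3336  0.0945]
damper_top side 0.54 [333.1 136.7] [ 0.2435 -0.317   0.0945]
damper_top side 0.51 [251.6 145.1] [ 0.5649 -0.2279  0.0945]
pointer_tip top 0.6 [347.3 254.1] [ 0.279  -0.3322  0.052 ]
pointer_tip top 0.46 [293.7 166.1] [ 0.607  -0.1461  0.052 ]
pointer_tip side 0.53 [240.3 164.4] [ 0.6012 -0.1577  0.052 ]
pointer_tip side 0.48 [324.1 140.7] [ 0.2745 -0.3366  0.052 ]
{'time': 0.7, 'qpos': array([-1.399 ,  0.342 ,  1.5241, -0.    ,  1.2754, -0.146 ]), 'qvel': array([ 0.0001, -0.0001, -0.0005, -0.0001,  0.0016,  0.0005]), 'joint_efforts': array([  0.0002, -43.1023, -24.4445,   0.0717,   0.048 ,   0.    ]), 'tool_pos': array([ 0.1641, -0.4987,  0.2267]), 'tool_rot': array([ 3.1416, -0.0001, -1.253 ]), 'contact_force': array([-0.6988, -0.4239,  0.3137]), 'torque': array([-0.032 , -0.0109,  0.0267]), 'opening': 0.091859622237082}
[[-0.0187 -0.9908  0.1339  0.294 ]
 [-0.9997  0.0169 -0.0148  0.0112]
 [ 0.0124 -0.1342 -0.9909  1.7144]
 [ 0.      0.      0.      1.    ]] [[-0.9928 -0.0913  0.0773  0.4046]
 [-0.1197  0.7585 -0.6406  0.9245]
 [-0.0001 -0.6452 -0.764   1.1643]
 [ 0.      0.      0.      1.    ]]
```

View pics/t0.png

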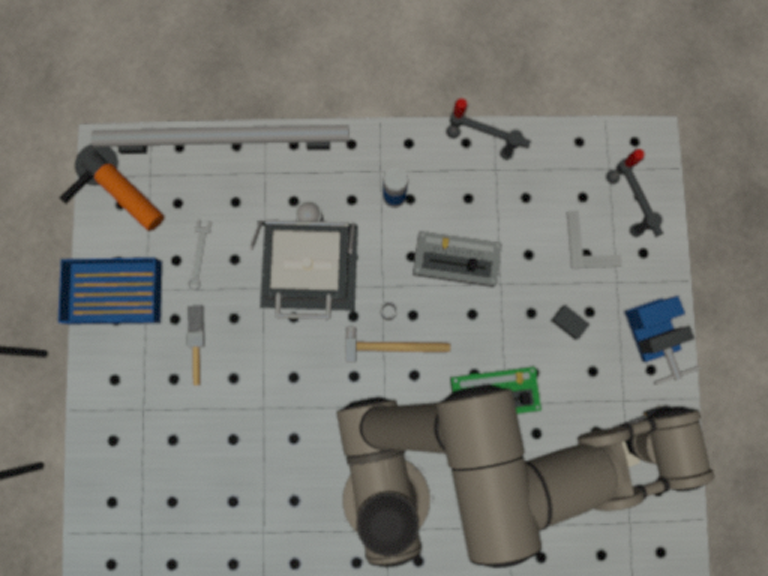

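View pics/s0.png

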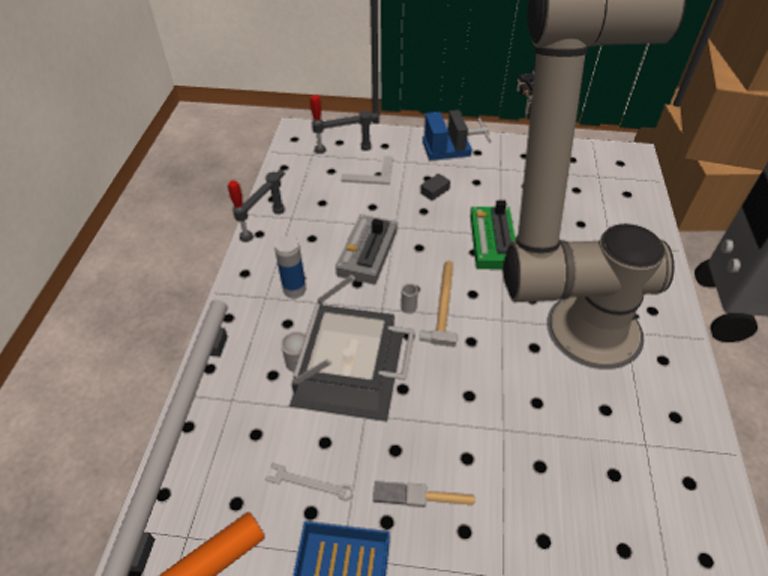

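The side view (768 px wide) shows the grey console at (365,248), the green one at (492,237), and the fume box at (345,355) with its bar at (405,352). In the top view (same scale) the candidates are:
- **Damper grips:** grey console (475,265), green look-alike (525,398). I choose grey.
- **Pointer clips:** grey console (445,243), green look-alike (520,378). I choose grey.
- **Consoles:** grey (458,258), green (495,390). I choose grey.

Next is a close crop to check the choice, plus fits.

Run:
```python
from h import *
np.set_printoptions(precision=4,suppress=True)
t=read_camera('top'); s=read_camera('side')
a=t['img'][145:200,265:345,::-1]; b=s['img'][135:195,215:275,::-1]; 
a=cv2.resize(a,(640,440),interpolation=2)
cv2.imwrite('pics/c1.png',a); 
cv2.imwrite('pics/c2.png',np.hstack([cv2.resize(b,(400,400),interpolation=2),cv2.resize(s['img'][190:290,190:290,::-1],(400,400),interpolation=2)]))
for nm in ('console','fume_box','guard','damper','damper_top','pointer_tip','guard_bar'):
    for l,p in (('top',t),('side',s)):
        for r in nets.regions_of(p,nm)[:2]:
            m=r['region'].astype(np.uint8); ys,xs=np.nonzero(m)
            rc=cv2.minAreaRect(np.stack([xs,ys],1).astype(np.float32))
            print(nm,l,round(r['score'],2),np.round(r['pixel'],1),m.sum(),np.round(cv2.boxPoints(rc),1).tolist())
for nm in ('damper_top','pointer_tip','guard_bar','guard_hinge'):
    T=nets.tip_of(t,nm);S=nets.tip_of(s,nm)
    for x in T[:2]:
        for y in S[:2]:
            X=tri(t,x['pixel'],s,y['pixel']); print(nm,x['pixel'],y['pixel'],X)
```

```text
console top 0.94 [308.5 175.5] 1669 [[274.5, 183.6999969482422], [278.6000061035156, 153.6999969482422], [334.70001220703125, 161.3000030517578], [330.6000061035156, 191.3000030517578]]
console top 0.84 [342.9 252.1] 875 [[299.3999938964844, 251.0], [356.79998779296875, 243.8000030517578], [360.5, 273.20001220703125], [303.0, 280.3999938964844]]
console side 0.83 [247.6 167.6] 1216 [[221.5, 182.10000610351562], [239.8000030517578, 138.1999969482422], [266.29998779296875, 149.1999969482422], [248.0, 193.1999969482422]]
console side 0.81 [325.8 155.8] 1041 [[312.20001220703125, 136.8000030517578], [339.8999938964844, 134.3000030517578], [343.8999938964844, 177.89999389648438], [316.1000061035156, 180.39999389648438]]
fume_box top 0.59 [207.3 172.8] 3932 [[166.60000610351562, 210.60000610351562], [168.6999969482422, 133.89999389648438], [237.6999969482422, 135.89999389648438], [235.60000610351562, 212.5]]
fume_box side 0.94 [226.5 238.5] 4912 [[180.1999969482422, 269.0], [194.8000030517578, 181.0], [278.79998779296875, 195.0], [264.20001220703125, 283.0]]
guard top 0.56 [200.7 172.1] 31
[... 2021 characters left out ...]
.1, 147.3] [ 0.5682 -0.221   0.0906]
damper_top [315.6, 172.6] [333.3, 136.8] [ 0.4014 -0.1445  0.3073]
damper_top [350.0, 266.9] [252.1, 147.3] [ 0.4008 -0.299   0.0636]
damper_top [350.0, 266.9] [333.3, 136.8] [ 0.2369 -0.3351  0.0782]
pointer_tip [295.9, 168.0] [239.7, 163.6] [ 0.6005 -0.1533  0.0602]
pointer_tip [295.9, 168.0] [325.9, 143.3] [ 0.4211 -0.0873  0.3211]
pointer_tip [344.7, 254.2] [239.7, 163.6] [ 0.4497 -0.296  -0.0328]
pointer_tip [344.7, 254.2] [325.9, 143.3] [ 0.2729 -0.3218  0.0524]
guard_bar [200.4, 208.1] [267.3, 238.1] [0.4559 0.1967 0.0819]
guard_bar [200.4, 208.1] [229.5, 243.4] [0.5204 0.2069 0.0448]
guard_hinge [204.3, 146.4] [207.0, 226.4] [0.6694 0.1808 0.0938]
```

View pics/c1.png

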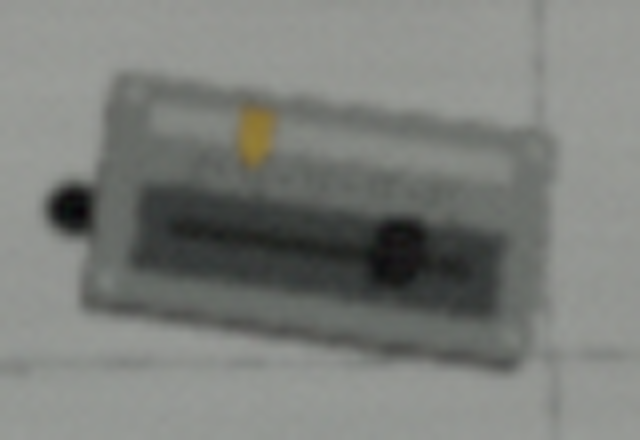

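View pics/c2.png

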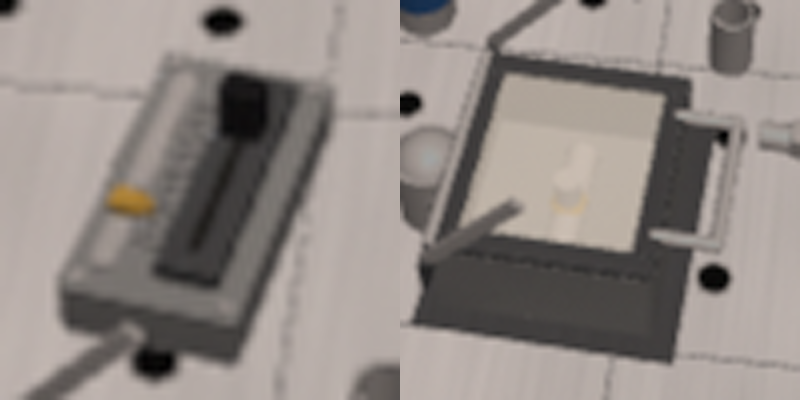

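The crop confirms the grey console: brass clip tip at crop (255,170), full-image (296.9,166.2), and the black grip at crop (400,240), about (315,174.5). Console yaw is about −8°. In the side view the bar runs from (274.5,220.5) to (268.8,251.2). Now the pose fits.

Run:
```python
from h import *
np.set_printoptions(precision=4,suppress=True)
t=read_camera('top'); s=read_camera('side')
c=lambda u,v:(265+u/8-.44,145+v/8-.44)
def mid(nm,z):
    for l,p in (('t',t),('s',s)): pass
far=[onz(t,c(*q),.04)[:2] for q in ((118,75),(548,135))]
near=[onz(t,c(*q),0)[:2] for q in ((85,305),(515,365))]
for e in (far,near):
    d=e[0]-e[1]; print('console edge',e,np.linalg.norm(d),'yaw',np.degrees(np.arctan2(-d[0],d[1])))
print('tip top',onz(t,c(255,170),.052)); 
d=lambda u,v:(215+u*.15-.42,135+v*.15-.42)
print('tip side',onz(s,d(155,207),.052))
print('grip top',onz(t,c(400,238),.0945),'side',onz(s,d(243,82),.0945))
e=lambda u,v:(190+(u-400)/4-.4,190+v/4-.4)
b=[onz(s,e(*q),.1) for q in ((738,122),(715,245))]; print('bar side',b,np.mean(b,0))
b=[onz(t,(q[0]/1.5-.2,q[1]/1.5-.2),.1) for q in ((277,315),(329,317))]; print('bar top',b)
for nm in ('damper_top','pointer_tip','guard_bar','guard_hinge','fume_box','spray_can','tube_stub','hammer'):
    z={'pointer_tip':.052,'fume_box':0,'spray_can':0,'tube_stub':0,'hammer':0}.get(nm,.0945)
    for p in (t,s):
        print(nm,[(np.round(onz(p,r['pixel'],z),4)[:2].tolist(),round(r['score'],2)) for r in nets.tip_of(p,nm)[:2]])
save(t,'box.png',(160,130,245,220),6)
```

```text
console edge [array([ 0.6566, -0.0946]), array([ 0.6248, -0.296 ])] 0.20389036392186352 yaw -8.95665762227671
console edge [array([ 0.5538, -0.0786]), array([ 0.5215, -0.2829])] 0.2068411294153258 yaw -8.98422550457861
tip top [ 0.608  -0.1563  0.052 ]
tip side [ 0.6099 -0.1498  0.052 ]
grip top [ 0.5677 -0.2168  0.0945] side [ 0.5658 -0.2174  0.0945]
bar side [array([0.4421, 0.1339, 0.1   ]), array([0.449 , 0.2561, 0.1   ])] [0.4456 0.195  0.1   ]
bar top [array([0.4467, 0.2514, 0.1   ]), array([0.4398, 0.1282, 0.1   ])]
damper_top [([0.2322, -0.3283], 0.49), ([0.5608, -0.2395], 0.41)]
damper_top [([0.4639, 0.0588], 0.7), ([0.5422, -0.2051], 0.5)]
pointer_tip [([0.2779, -0.3333], 0.37), ([0.6063, -0.1446], 0.35)]
pointer_tip [([0.2715, -0.3295], 0.47), ([0.5968, -0.1683], 0.35)]
guard_bar [([0.4516, 0.1982], 0.61)]
guard_bar [([0.452, 0.1824], 0.58)]
guard_hinge [([0.6713, 0.1809], 0.97)]
guard_hinge [([0.6679, 0.1812], 0.6)]
fume_box [([0.5773, 0.1781], 0.66)]
fume_box [([0.5892, 0.1802], 0.78)]
spray_can [([0.7729, -0.0269], 0.88)]
spray_can [([0.755, -0.0273], 0.88)]
tube_stub [([0.4676, -0.0153], 0.52)]
tube_stub [([0.6826, 0.1234], 0.71), ([0.4656, -0.0167], 0.66)]
hammer [([0.3733, -0.0383], 0.61)]
hammer [([0.3631, -0.0389], 0.93), ([0.7601, -0.0216], 0.26)]
```

View pics/box.png

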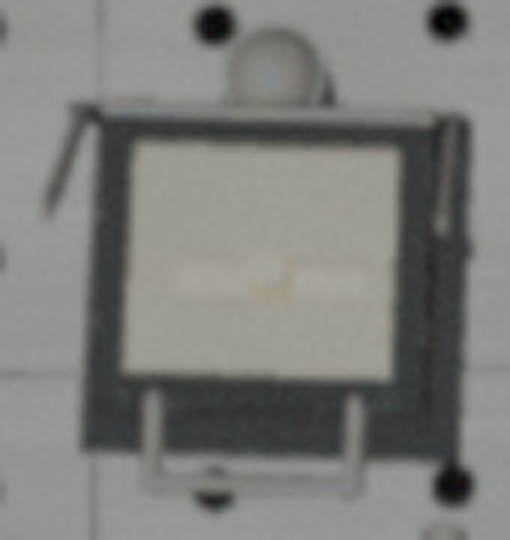

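The box crop shows the bar from (150,485) to (355,487), the hinge strip along the top edge, and gauge strips at (60,160) and (447,180). Box yaw is about −3°, bar at (0.4445,0.192), hinge at (0.669,0.180). For the damper, the grip is at about (0.567,−0.217), its target at about (0.575,−0.148), console yaw −9°. Moving to above the grip.

carry_out:
  translation:
    - [-0.0095, -0.0314, 0]
    - [-0.0095, -0.0314, 0]
    - [-0.0095, -0.0314, 0]
    - [-0.0095, -0.0314, 0]
    - [-0.0095, -0.0314, 0]
    - [-0.0095, -0.0314, 0]
    - [-0.0095, -0.0314, 0]
    - [-0.0095, -0.0314, 0]
  turn:
    - [0, 0, 0]
    - [0, 0, 0]
    - [0, 0, 0]
    - [0, 0, 0]
    - [0, 0, 0]
    - [0, 0, 0]
    - [0, 0, 0]
    - [0, 0, 0]
  gripper: [-0.3, -0.3, -0.3, -0.3, -0.3, -0.3, -0.3, -0.3]

```text
time: 3.6
tool_pos: [0.38, -0.3472, 0.2268]
tool_rot: [-3.142, -0.0, -1.253]
contact_force: [1.0, -0.3, 0.1]
opening: 0.0596
```

carry_out:
  translation:
    - [-0.0095, -0.0314, 0]
    - [-0.0095, -0.0314, 0]
    - [-0.0095, -0.0314, 0]
    - [-0.0095, -0.0314, 0]
    - [-0.0095, -0.0314, 0]
    - [-0.0095, -0.0314, 0]
    - [-0.0095, -0.0314, 0]
    - [0, 0, 0]
    - [0, 0, 0]
  turn:
    - [0, 0, 0]
    - [0, 0, 0]
    - [0, 0, 0.08]
    - [0, 0, 0.08]
    - [0, 0, 0.08]
    - [0, 0, 0.08]
    - [0, 0, 0.08]
    - [0, 0, 0.074]
    - [0, 0, 0]
  gripper: [-0.3, -0.3, -0.3, -0.3, -0.3, -0.3, -0.3, -0.3, -0.3]

```text
time: 4.5
tool_pos: [0.5798, -0.2386, 0.226]
tool_rot: [3.141, 0.0, -1.726]
contact_force: [-0.7, -1.4, 0.2]
opening: 0.0596
```

```bash
cat >> h.py <<'E'
def delta(xyz,rpy=None):
    o=robot.observe(); Q=R.from_euler('xyz',o['tool_rot'])
    np.set_printoptions(precision=4,suppress=True)
    print('t',o['time'],'pos',o['tool_pos'],'rot',o['tool_rot'],'F',o['contact_force'],'open',o['opening'])
    print('shift',Q.inv().apply(np.array(xyz)-o['tool_pos']),'turn',None if rpy is None else (Q.inv()*R.from_euler('xyz',rpy)).as_rotvec())
E
python3 - <<'E'
from h import *
delta([.567,-.217,.063],[np.pi,0,-1.727])
t=read_camera('top'); s=read_camera('side')
save(s,'s2.png',(190,80,300,200),5)
E
```

```text
t 4.5 pos [ 0.5798 -0.2386  0.226 ] rot [ 3.1407  0.0001 -1.7263] F [-0.7119 -1.362   0.1776] open 0.059564643155441084
shift [-0.0194  0.0159  0.1631] turn [0.0009 0.0001 0.0007]
```

carry_out:
  translation:
    - [-0.0194, 0.0159, 0]
    - [0, 0, 0.03]
    - [0, 0, 0.03]
    - [0, 0, 0.03]
    - [0, 0, 0]
    - [0, 0, 0]
  turn:
    - [0, 0, 0]
    - [0, 0, 0]
    - [0, 0, 0]
    - [0, 0, 0]
    - [0, 0, 0]
    - [0, 0, 0]
  gripper: [-0.3, -0.3, -0.3, -0.3, -0.3, -0.3]

```text
time: 5.2
tool_pos: [0.5664, -0.2181, 0.1375]
tool_rot: [-3.142, -0.0, -1.727]
contact_force: [0.3, -0.2, 0.3]
opening: 0.0598
```

Run:
```python
from h import *
delta([.567,-.217,.063],[np.pi,0,-1.727])
t=read_camera('top'); s=read_camera('side')
a=cv2.resize(s['img'][110:200,200:290,::-1],(540,540),interpolation=2)
cv2.imwrite('pics/s2.png',a)
```

```text
t 5.2 pos [ 0.5664 -0.2181  0.1375] rot [-3.1415 -0.0001 -1.7269] F [ 0.3075 -0.2406  0.2932] open 0.05981447690966352
shift [-0.0012 -0.0004  0.0745] turn [-0.0001 -0.0001  0.0001]
```

View pics/s2.png

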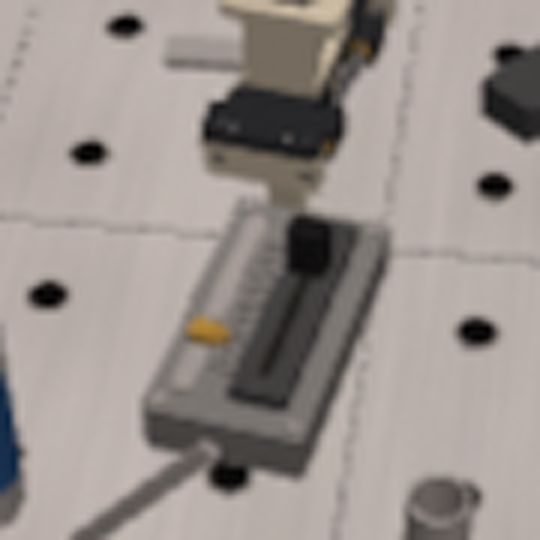

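Run:
```python
from h import *
s=read_camera('side'); t=read_camera('top')
q=np.array([[.5664,-.2181,.1375],[.571,-.19,.1375],[.562,-.247,.1375],[.567,-.217,.0945],[.6085,-.1535,.052]])
print((proj(s,q)-[200,110])*6)
```

```text
[[304.70569031 171.26311089]
 [291.8363998  200.05756605]
 [317.13130739 142.29755722]
 [304.36856427 221.5514594 ]
 [229.91145369 329.97244554]]
```

The side crop shows the near finger (290,190) above the grip (310,230), in line with the projected TCP. Descending to grasp.

carry_out:
  translation:
    - [0, 0, 0.025]
    - [0, 0, 0.025]
    - [0, 0, 0.0235]
    - [0, 0, 0]
    - [0, 0, 0]
    - [0, 0, 0]
    - [0, 0, 0]
    - [0, 0, 0]
    - [0, 0, 0]
  turn:
    - [0, 0, 0]
    - [0, 0, 0]
    - [0, 0, 0]
    - [0, 0, 0]
    - [0, 0, 0]
    - [0, 0, 0]
    - [0, 0, 0]
    - [0, 0, 0]
    - [0, 0, 0]
  gripper: [-0.3, -0.3, -0.3, -0.3, 0.9, 0.9, 0.9, 0.9, 0.9]
  squeeze: 8

```text
time: 6.3
tool_pos: [0.5669, -0.2177, 0.0638]
tool_rot: [-3.141, -0.0, -1.727]
contact_force: [1.0, 0.7, 0.5]
opening: 0.0244
```

Run:
```python
from h import *
delta([.574,-.149,.063],[np.pi,0,-1.727])
```

```text
t 6.3 pos [ 0.5669 -0.2177  0.0638] rot [-3.1406 -0.0004 -1.727 ] F [0.9743 0.7333 0.5229] open 0.0243674814990847
shift [-0.069   0.0036  0.0008] turn [-0.001  -0.0004  0.    ]
```

carry_out:
  translation:
    - [0, 0, 0]
    - [0, 0, 0]
    - [0, 0, 0]
    - [-0.01, 0, 0]
    - [-0.01, 0, 0]
    - [-0.01, 0, 0]
    - [-0.01, 0, 0]
    - [-0.01, 0, 0]
    - [-0.01, 0, 0]
    - [0, 0, 0]
  turn:
    - [0, 0, 0]
    - [0, 0, 0]
    - [0, 0, 0]
    - [0, 0, 0]
    - [0, 0, 0]
    - [0, 0, 0]
    - [0, 0, 0]
    - [0, 0, 0]
    - [0, 0, 0]
    - [0, 0, 0]
  gripper: [0.9, 0.9, 0.9, 0.9, 0.9, 0.9, 0.9, 0.9, 0.9, 0.9]

```text
time: 7.3
tool_pos: [0.5769, -0.1563, 0.0636]
tool_rot: [-3.14, 0.001, -1.726]
contact_force: [1.3, 1.6, 5.1]
opening: 0.0201
```

Run:
```python
from h import *
delta([.574,-.149,.063],[np.pi,0,-1.727])
s=read_camera('side')
a=cv2.resize(s['img'][125:195,210:280,::-1],(560,560),interpolation=2)
cv2.imwrite('pics/s3.png',a)
```

```text
t 7.3 pos [ 0.5769 -0.1563  0.0636] rot [-3.14    0.0008 -1.7256] F [1.2902 1.5803 5.1482] open 0.02006885781751213
shift [-0.0067  0.004   0.0006] turn [-0.0016  0.0008  0.0014]
```

View pics/s3.png

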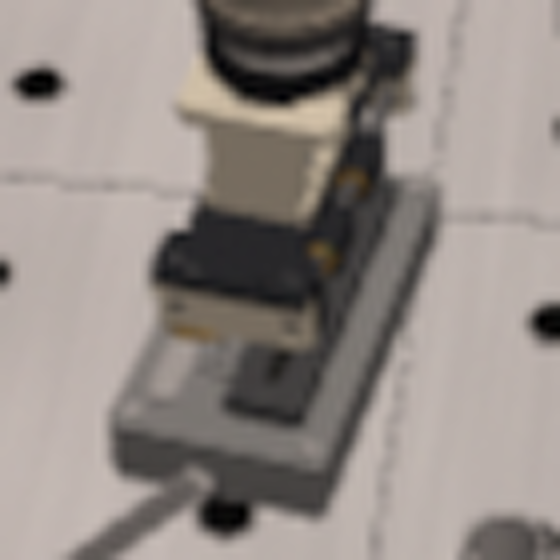

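The grip is held (20 mm opening) and moving with the gripper, but the gripper hides it in the side crop. I'll move the last 6.5 mm, release, rise and compare grip and tip with a clear view.

carry_out:
  translation:
    - [-0.0065, 0, 0]
    - [0, 0, 0]
    - [0, 0, 0]
    - [0, 0, 0]
    - [0, 0, 0]
    - [0, 0, 0]
    - [0, 0, -0.02]
    - [0, 0, -0.04]
    - [0, 0, -0.04]
    - [0, 0, -0.04]
  turn:
    - [0, 0, 0]
    - [0, 0, 0]
    - [0, 0, 0]
    - [0, 0, 0]
    - [0, 0, 0]
    - [0, 0, 0]
    - [0, 0, 0]
    - [0, 0, 0]
    - [0, 0, 0]
    - [0, 0, 0]
  gripper: [0.9, 0.9, -0.2, -0.2, -0.2, -0.2, -0.2, -0.2, -0.2, -0.2]

```text
time: 8.35
tool_pos: [0.5766, -0.1518, 0.2044]
tool_rot: [3.141, 0.0, -1.727]
contact_force: [0.4, -0.4, -0.3]
opening: 0.0552
```

carry_out:
  translation:
    - [0.03, 0, -0.03]
    - [0.04, 0, -0.02]
    - [0.04, 0, 0]
    - [0.04, 0, 0]
    - [0.04, 0, 0]
    - [0.02, 0, 0]
    - [0, 0, 0]
  turn:
    - [0, 0, 0]
    - [0, 0, 0]
    - [0, 0, 0]
    - [0, 0, 0]
    - [0, 0, 0]
    - [0, 0, 0]
    - [0, 0, 0]
  gripper: [-0.2, -0.2, -0.2, -0.2, -0.2, -0.2, -0.2]

```text
time: 9.05
tool_pos: [0.5432, -0.3619, 0.2523]
tool_rot: [3.141, 0.0, -1.731]
contact_force: [0.8, 0.3, 0.4]
opening: 0.055
```

Run:
```python
from h import *
delta([.574,-.149,.12],[np.pi,0,-1.727])
s=read_camera('side');t=read_camera('top')
a=cv2.resize(s['img'][140:190,215:265,::-1],(400,400),interpolation=2)
b=cv2.resize(t['img'][148:198,275:325,::-1],(400,400),interpolation=2)
cv2.imwrite('pics/s4.png',np.hstack([a,b]))
```

```text
t 9.05 pos [ 0.5432 -0.3619  0.2523] rot [ 3.1406  0.0001 -1.7306] F [0.7636 0.3088 0.3502] open 0.05496267929583004
shift [-0.2151  0.0034  0.1324] turn [ 0.001   0.0001 -0.0036]
```

View pics/s4.png

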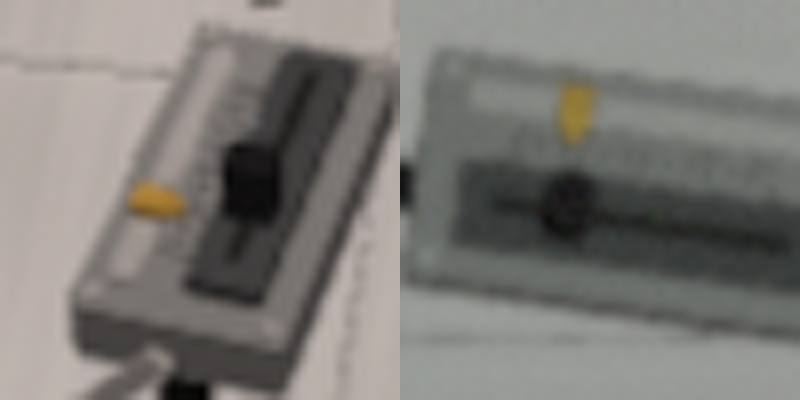

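```bash
cat > m.py <<'E'
from h import *
from scipy.optimize import least_squares
th=np.radians(-9); X=np.array([np.cos(th),np.sin(th),0]); Y=np.array([-np.sin(th),np.cos(th),0])
def cen(p,pts):
    h=cv2.convexHull(proj(p,pts).astype(np.float32)); m=cv2.moments(h); return np.array([m['m10']/m['m00'],m['m01']/m['m00']])
def box(c,dx,dy,z0,z1): return np.array([c+a*dx/2*X+b*dy/2*Y+[0,0,z] for a in(-1,1) for b in (-1,1) for z in (z0,z1)])
def fit(ps,obs,dx,dy,z0,z1,g):
    f=lambda v:np.hstack([cen(p,box(np.array([v[0],v[1],0]),dx,dy,z0,z1))-o for p,o in zip(ps,obs)])
    r=least_squares(f,g); return r.x,r.fun
def run():
    np.set_printoptions(precision=4,suppress=True)
    P={n:read_camera(n) for n in('top','side')}; G={};C={}
    for n,p in P.items():
        im=p['img'].astype(float); roi=np.zeros(im.shape[:2])
        u,v=proj(p,[[.59,-.15,.06]])[0]; roi[int(v)-16:int(v)+16,int(u)-20:int(u)+20]=1
        b=im.max(2)
        for nm,w in (('g',np.clip(48-b,0,14)),('c',np.clip(im[...,0]-im[...,2]-30,0,30))):
            w=w*roi; k,l,st,_=cv2.connectedComponentsWithStats((w>0).astype(np.uint8))
            i=1+np.argmax([w[l==j].sum() for j in range(1,k)]); w=w*(l==i); ys,xs=np.nonzero(w); ww=w[ys,xs]
            c=np.array([(xs*ww).sum(),(ys*ww).sum()])/ww.sum(); (G if nm=='g' else C)[n]=c; print(n,nm,c,len(xs),st[i])
    for ns in (['top'],['side'],['top','side']):
        g,rg=fit([P[n] for n in ns],[G[n] for n in ns],.028,.020,.054,.0945,[.575,-.15])
        c,rc=fit([P[n] for n in ns],[C[n] for n in ns],.022,.016,.040,.052,[.61,-.15])
        d=np.append(c-g,0); print(ns,'grip',g,'clip',c,'clip-grip along x,y:',d@X,d@Y,rg,rc)
if __name__=='__main__': run()
E
python3 m.py
```

```text
top g [297.2622 174.0653] 97 [286 170  29   9  97]
top c [296.4522 161.4663] 28 [295 158   4   8  28]
side g [246.6034 161.9033] 91 [243 149  12  23  91]
side c [234.0152 164.5647] 31 [231 162   8   6  31]
['top'] grip [ 0.5727 -0.15  ] clip [ 0.6256 -0.1575] clip-grip along x,y: 0.053395535331801185 0.000872882760084894 [-1.6472  0.0738] [-0.0001 -0.0001]
['side'] grip [ 0.5749 -0.1522] clip [ 0.6425 -0.1633] clip-grip along x,y: 0.06852564846630126 -0.00039040110987609294 [ 0.0005 -0.0048] [-3.7406 -0.9851]
['top', 'side'] grip [ 0.5737 -0.1538] clip [ 0.6262 -0.1598] clip-grip along x,y: 0.0528746632053223 0.0022807580551276315 [-0.6226 -0.2082  0.364  -0.2686] [ 0.6119 -0.1911  0.1634 -0.0147]
```

```bash
sed -i "s/least_squares(f,g)/least_squares(f,g,diff_step=5e-3)/; s/np.clip(48-b,0,14)/np.clip(TH-b,0,14)*cv2.morphologyEx((b<TH).astype(np.uint8),2,np.ones((4,4)))/; s/^def run():/TH=48\ndef run():/" m.py
python3 - <<'E'
import m
for T in (30,36,42): m.TH=T; print(T); m.run()
E
```

```text
30Traceback (most recent call last):
  File "<stdin>", line 2, in <module>
  File "m.py", line 20, in run
    i=1+np.argmax([w[l==j].sum() for j in range(1,k)]); w=w*(l==i); ys,xs=np.nonzero(w); ww=w[ys,xs]
        ~~~~~~~~~^^^^^^^^^^^^^^^^^^^^^^^^^^^^^^^^^^^^^
    return _wrapfunc(a, 'argmax', axis=axis, out=out, **kwds)
    return _wrapit(obj, method, *args, **kwds)
    result = getattr(arr, method)(*args, **kwds)
ValueError: attempt to get argmax of an empty sequence
```

Run:
```python
import m
for T in (40,44,48): m.TH=T; print(T); m.run()
t=m.read_camera('top'); print(t['img'].max(2)[168:180,290:304])
```

```text
40
top g [295.8889 174.4062] 29 [294 172   6   6  29]
top c [296.4592 161.4465] 29 [295 158   5   8  29]
side g [246.5549 163.067 ] 52 [244 159   6  10  52]
side c [234.0193 164.5704] 30 [231 162   7   6  30]
['top'] grip [ 0.5717 -0.151 ] clip [ 0.6256 -0.1575] clip-grip along x,y: 0.05431484889167166 0.001974905445090375 [-0.  0.] [ 0. -0.]
['side'] grip [ 0.5742 -0.1458] clip [ 0.6269 -0.1596] clip-grip along x,y: 0.054173714916115126 -0.005372228529632813 [ 0. -0.] [-0. -0.]
['top', 'side'] grip [ 0.573  -0.1493] clip [ 0.6261 -0.1582] clip-grip along x,y: 0.05390070066537256 -0.0004165283849362456 [-0.4642 -0.3447  0.4311 -0.6063] [ 0.1657 -0.1396  0.1178  0.2765]
44
top g [296.0023 173.9194] 35 [294 171   6   7  35]
top c [296.4406 161.4503] 29 [295 158   4   8  29]
side g [246.4993 163.0571] 54 [244 159   6  10  54]
side c [234.0262 164.5799] 30 [231 162   8   6  30]
['top'] grip [ 0.5735 -0.1514] clip [ 0.6256 -0.1574] clip-grip along x,y: 0.05244188414549068 0.002224918263334427 [-0.  0.] [ 0. -0.]
['side'] grip [ 0.5744 -0.1459] clip [ 0.6268 -0.1596] clip-grip along x,y: 0
[... 942 characters left out ...]
6  96  98  98  94  93  90 100 107 105 108 106 101]
 [ 69  74  77  76  70  60  61  69  81  96 100 104 104 103]
 [ 62  64  62  57  39  30  36  41  50  64  79  86  88  89]
 [ 60  60  56  43  32  27  25  23  34  48  62  68  71  70]
 [ 53  53  47  36  22  29  29  28  29  48  59  62  64  61]
 [ 38  42  37  27  27  30  30  32  31  47  56  60  61  61]
 [ 43  42  31  21  26  30  29  27  31  35  43  49  50  56]
 [ 53  49  38  15  25  30  24  25  33  38  39  37  39  37]
 [ 56  59  46  25  17  24  22  31  41  45  48  47  43  46]
 [ 59  56  51  38  32  32  27  40  49  58  61  62  58  58]
 [ 60  63  61  50  53  50  51  49  57  60  62  60  64  60]
 [ 74  75  71  70  62  65  60  59  63  64  65  63  61  62]]
```

Run:
```python
from m import *
s=read_camera('side'); t=read_camera('top')
print(s['img'].max(2)[154:172,238:256])
for yv in (-.0581,-.0597):
    c=X*(.574*X[0]-.15*X[1])+Y*yv
    print(yv,c); print(proj(s,box(c,.028,.02,.054,.0945))); 
print('clip side'); print((s['img'][...,0].astype(int)-s['img'][...,2])[159:170,228:242])
for yv in (-.0581,-.0597):
    g=X*(.574*X[0]-.15*X[1])+Y*yv
    print(yv,'tip side/top',proj(s,g+.034*X+[0,0,.052]),proj(t,g+.034*X+[0,0,.052]))
```

```text
[[161 163 149 128 123 116 112 119 110  82  65  65  51  35  44  59  65  65]
 [162 164 141 120 115 117 110 108 106  81  65  62  47  34  50  62  65  66]
 [162 159 135 121 109 113 110  96  81  66  64  57  42  42  58  65  65  63]
 [162 145 125 119 114 106  88  72  61  57  58  48  37  51  64  65  68  57]
 [159 138 120 110  92  62  25  26  30  35  38  35  42  59  65  65  65  71]
 [153 134 122 115  85  43  26  26  26  26  25  26  50  64  65  65  56  88]
 [142 121 109 110  80  27  24  26  27  28  25  20  52  66  65  64  54  97]
 [129 114 101 102  74  16  19  21  22  24  24  17  50  66  65  60  68 105]
 [122 117 108 114  84  14  14  14  15  15  16  16  51  65  66  59  88 116]
 [118 110 100 111  87  22  15  15  15  13  17  17  50  66  63  71 104 121]
 [119 110 117 117  82  26  15  15  14  14  15  15  49  65  54  86 115 121]
 [122 104 112 106  66  21  15  15  14  13  16  19  49  63  53  96 121 121]
 [108 101 105  94  57  25  17  14  14  14  15  30  56  58  67 104 123 121]
 [113 112  97  79  60  48  37  23  26  25  25  46  63  57  87 115 121 121]
 [110 117  93  69  65  63  51  33  41  46  49  60 
[... 930 characters left out ...]
8   8]
 [ 15  16  15  12   9   9  12  15  14  14  11   9   8   8]
 [ 15  15  13  15  30  39  30  18  13  12   9   8   7   8]
 [ 15  16  12  35  79  99  78  57  36  17   9   8   7   8]
 [ 16  14  16  63 109 116 117 114  96  50  18   8   9   8]
 [ 15  12  22  67 101 104 109 108 107  82  31   8   8   7]
 [ 14  11  14  25  49  68  81  91  81  61  25   8   7   6]
 [ 13  10  10  16  26  30  30  34  30  28  17   8   7   4]
 [ 11  10  11  14  15  16  13   9   8   7   8   9   6   3]
 [ 10  10  13  14  15  14  11   8   8   8   9   7   4   4]]
-0.0581 tip side/top [[238.59834552 164.73315749]] [[296.09227859 165.90483322]]
-0.0597 tip side/top [[238.7210213  164.45438264]] [[296.51872814 165.96451477]]
```

Camera and kinematic readings put the grip within about 1.5 mm of the tip, with mixed sign, so the damper is set. On to the guard bar.

Run:
```python
from h import *
print(robot.observe()['qpos'])
delta([.4445,.192,.2],[np.pi,0,np.radians(-3)]); delta([.4445,.192,.2],[np.pi,0,np.radians(177)])
```

```text
[-7.00823742e-01  5.70172872e-01  1.08335856e+00 -4.58276702e-05
  1.48804463e+00  1.02610858e+00]
t 9.8 pos [ 0.5443 -0.3593  0.2532] rot [ 3.1416 -0.     -1.7269] F [-0.61  -0.141 -0.391] open 0.05504831228400868
shift [-0.5291  0.1843  0.0532] turn [ 0.     -0.     -1.6746]
t 9.8 pos [ 0.5443 -0.3593  0.2532] rot [ 3.1416 -0.     -1.7269] F [-0.61  -0.141 -0.391] open 0.05504831228400868
shift [-0.5291  0.1843  0.0532] turn [-0.    -0.     1.467]
```

carry_out:
  translation:
    - [-0.0265, 0.0092, 0]
    - [-0.0265, 0.0092, 0]
    - [-0.0265, 0.0092, 0]
    - [-0.0265, 0.0092, 0]
    - [-0.0265, 0.0092, 0]
    - [-0.0265, 0.0092, 0]
    - [-0.0265, 0.0092, 0]
    - [-0.0265, 0.0092, 0]
    - [-0.0265, 0.0092, 0]
    - [-0.0265, 0.0092, 0]
  turn:
    - [0, 0, 0]
    - [0, 0, 0]
    - [0, 0, 0]
    - [0, 0, 0]
    - [0, 0, 0]
    - [0, 0, 0]
    - [0, 0, 0]
    - [0, 0, 0]
    - [0, 0, 0]
    - [0, 0, 0]
  gripper: [0.13, 0.13, 0.13, 0.13, 0.13, 0.13, 0.13, 0.13, 0.13, 0.13]

```text
time: 10.8
tool_pos: [0.4943, -0.0822, 0.2534]
tool_rot: [-3.141, -0.0, -1.727]
contact_force: [0.0, 1.2, -0.1]
opening: 0.0399
```

carry_out:
  translation:
    - [-0.0265, 0.0092, 0]
    - [-0.0265, 0.0092, 0]
    - [-0.0265, 0.0092, 0]
    - [-0.0265, 0.0092, 0]
    - [-0.0265, 0.0092, 0]
    - [-0.0265, 0.0092, 0]
    - [-0.0265, 0.0092, 0]
    - [-0.0265, 0.0092, 0]
    - [-0.0265, 0.0092, 0]
    - [-0.0265, 0.0092, 0]
  turn:
    - [0, 0, 0]
    - [0, 0, 0]
    - [0, 0, 0]
    - [0, 0, 0]
    - [0, 0, 0]
    - [0, 0, 0]
    - [0, 0, 0]
    - [0, 0, 0]
    - [0, 0, 0]
    - [0, 0, 0]
  gripper: [0.13, 0.13, 0.13, 0.13, 0.13, 0.13, 0.13, 0.13, 0.13, 0.13]

```text
time: 11.8
tool_pos: [0.4447, 0.1939, 0.2534]
tool_rot: [-3.141, 0.0, -1.727]
contact_force: [1.4, -0.1, -0.0]
opening: 0.0401
```

carry_out:
  translation:
    - [0, 0, 0]
    - [0, 0, 0]
    - [0, 0, 0]
    - [0, 0, 0]
    - [0, 0, 0]
    - [0, 0, 0]
    - [0, 0, 0]
    - [0, 0, 0]
    - [0, 0, 0]
    - [0, 0, 0]
  turn:
    - [0, 0, -0.12]
    - [0, 0, -0.12]
    - [0, 0, -0.12]
    - [0, 0, -0.12]
    - [0, 0, -0.12]
    - [0, 0, -0.12]
    - [0, 0, -0.12]
    - [0, 0, -0.12]
    - [0, 0, -0.12]
    - [0, 0, -0.12]
  gripper: [0.13, 0.13, 0.13, 0.13, 0.13, 0.13, 0.13, 0.13, 0.13, 0.13]

```text
time: 12.8
tool_pos: [0.445, 0.1928, 0.2533]
tool_rot: [-3.141, -0.0, -0.522]
contact_force: [-0.1, -0.8, -0.0]
opening: 0.0397
```

carry_out:
  translation:
    - [0, 0, 0]
    - [0, 0, 0]
    - [0, 0, 0]
    - [0, 0, 0]
    - [0, 0, 0.03]
    - [0, 0, 0.023]
    - [0, 0, 0]
  turn:
    - [0, 0, -0.12]
    - [0, 0, -0.12]
    - [0, 0, -0.12]
    - [0, 0, -0.115]
    - [0, 0, 0]
    - [0, 0, 0]
    - [0, 0, 0]
  gripper: [0.13, 0.13, 0.13, 0.13, 0.13, 0.13, 0.13]

```text
time: 13.5
tool_pos: [0.4433, 0.1923, 0.1978]
tool_rot: [3.14, 0.005, -0.052]
contact_force: [-0.2, -1.1, -0.2]
opening: 0.04
```

Run:
```python
from h import *
delta([.4445,.192,.14],[np.pi,0,np.radians(-3)])
```

```text
t 13.5 pos [0.4433 0.1923 0.1978] rot [ 3.1398  0.0054 -0.0522] F [-0.167  -1.0643 -0.1909] open 0.03998815658742774
shift [0.0016 0.0001 0.0577] turn [0.0018 0.0054 0.0002]
```

carry_out:
  translation:
    - [0, 0, 0.03]
    - [0, 0, 0.03]
    - [0, 0, 0.018]
    - [0, 0, 0]
    - [0, 0, 0]
  turn:
    - [0, 0, 0]
    - [0, 0, 0]
    - [0, 0, 0]
    - [0, 0, 0]
    - [0, 0, 0]
  gripper: [0.13, 0.13, 0.13, 0.13, 0.13]

```text
time: 14.0
tool_pos: [0.4459, 0.193, 0.1234]
tool_rot: [-3.141, -0.001, -0.052]
contact_force: [-0.6, -0.2, 0.4]
opening: 0.04
```

Run:
```python
from h import *
delta([.4445,.192,.0755],[np.pi,0,np.radians(-3)])
s=read_camera('side')
cv2.imwrite('pics/s5.png',cv2.resize(s['img'][190:270,220:320,::-1],(700,560),interpolation=2))
p=robot.observe()['tool_pos']
print((proj(s,[p,p+[.02,0,0],p-[.02,0,0],[.4479,.252,.0945],[.4416,.132,.0945]])-[220,190])*7+3)
```

```text
t 14.0 pos [0.4459 0.193  0.1234] rot [-3.1412 -0.0015 -0.0521] F [-0.5723 -0.1505  0.443 ] open 0.0399708793292794
shift [-0.0014  0.0011  0.0479] turn [-0.0004 -0.0015  0.0003]
[[362.9075 284.994 ]
 [319.4839 280.7134]
 [406.4351 289.2835]
 [344.6066 428.1245]
 [382.7806 217.4073]]
```

View pics/s5.png

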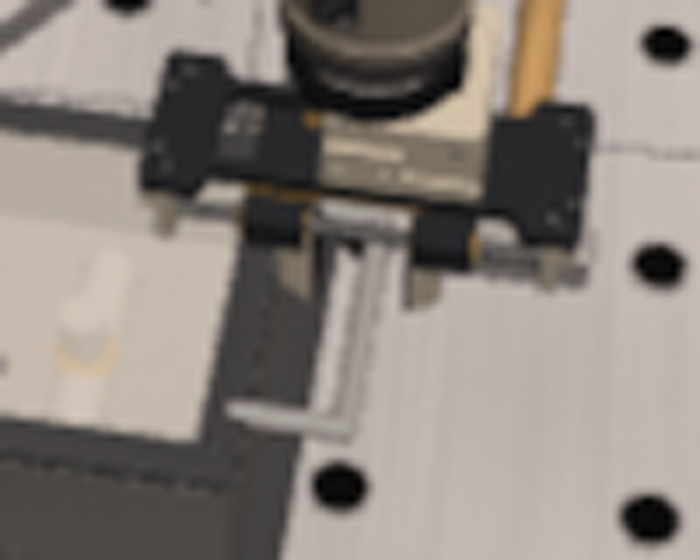

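The crop shows the bar's near end at (345,430), as predicted, and the fingers at (295,285) and (425,295) straddling it. Descending and closing.

carry_out:
  translation:
    - [-0.001, 0.001, 0.012]
    - [0, 0, 0.012]
    - [0, 0, 0.012]
    - [0, 0, 0.012]
    - [0, 0, 0]
    - [0, 0, 0]
  turn:
    - [0, 0, 0]
    - [0, 0, 0]
    - [0, 0, 0]
    - [0, 0, 0]
    - [0, 0, 0]
    - [0, 0, 0]
  gripper: [0.13, 0.13, 0.13, 0.13, 0.13, 0.9]
  squeeze: 20

```text
time: 14.65
tool_pos: [0.4448, 0.1921, 0.0754]
tool_rot: [-3.141, -0.002, -0.052]
contact_force: [0.6, -0.4, 0.7]
opening: 0.0356
```

carry_out:
  translation:
    - [0, 0, 0]
    - [0, 0, 0]
    - [0, 0, 0]
    - [0, 0, 0]
    - [0, 0, 0]
    - [0, 0, 0]
  turn:
    - [0, 0, 0]
    - [0, 0, 0]
    - [0, 0, 0]
    - [0, 0, 0]
    - [0, 0, 0]
    - [0, 0, 0]
  gripper: [1, 1, 1, 1, 1, 1]

```text
time: 15.25
tool_pos: [0.4445, 0.1919, 0.0746]
tool_rot: [-3.141, -0.001, -0.052]
contact_force: [0.9, -0.9, 4.9]
opening: 0.0109
```

Run:
```python
from h import *
delta([.4445,.192,.0755],[np.pi,0,np.radians(-3)])
```

```text
t 15.25 pos [0.4445 0.1919 0.0746] rot [-3.1413 -0.0014 -0.052 ] F [ 0.9213 -0.9261  4.8505] open 0.010947737368641958
shift [-0.     -0.0001 -0.0009] turn [-0.0003 -0.0014  0.0004]
```

The bar is held (10.9 mm opening, almost no side force). Lifting along the arc: radius 225 mm, 20 steps of 2.5°, tool kept vertical.

carry_out:
  translation:
    - [0.0002, 0, -0.0098]
    - [0.0006, 0, -0.0098]
    - [0.0011, 0, -0.0098]
    - [0.0015, 0, -0.0097]
    - [0.0019, 0, -0.0096]
    - [0.0023, 0, -0.0095]
    - [0.0027, 0, -0.0094]
    - [0.0032, 0, -0.0093]
    - [0.0036, 0, -0.0092]
    - [0.004, 0, -0.009]
  turn:
    - [0, 0, 0]
    - [0, 0, 0]
    - [0, 0, 0]
    - [0, 0, 0]
    - [0, 0, 0]
    - [0, 0, 0]
    - [0, 0, 0]
    - [0, 0, 0]
    - [0, 0, 0]
    - [0, 0, 0]
  gripper: [1, 1, 1, 1, 1, 1, 1, 1, 1, 1]

```text
time: 16.25
tool_pos: [0.4646, 0.1908, 0.1697]
tool_rot: [3.141, 0.002, -0.052]
contact_force: [2.2, 1.5, -4.5]
opening: 0.0114
```

carry_out:
  translation:
    - [0.0043, 0, -0.0088]
    - [0.0047, 0, -0.0086]
    - [0.0051, 0, -0.0084]
    - [0.0055, 0, -0.0082]
    - [0.0058, 0, -0.0079]
    - [0.0061, 0, -0.0077]
    - [0.0065, 0, -0.0074]
    - [0.0068, 0, -0.0071]
    - [0.0071, 0, -0.0068]
    - [0.0074, 0, -0.0065]
  turn:
    - [0, 0, 0]
    - [0, 0, 0]
    - [0, 0, 0]
    - [0, 0, 0]
    - [0, 0, 0]
    - [0, 0, 0]
    - [0, 0, 0]
    - [0, 0, 0]
    - [0, 0, 0]
    - [0, 0, 0]
  gripper: [1, 1, 1, 1, 1, 1, 1, 1, 1, 1]

```text
time: 17.25
tool_pos: [0.5221, 0.1881, 0.2486]
tool_rot: [-3.142, 0.004, -0.051]
contact_force: [-10.7, 1.4, 8.7]
opening: 0.0114
```

carry_out:
  translation:
    - [0, 0, 0]
    - [0, 0, 0]
    - [0, 0, 0]
  turn:
    - [0, 0, 0]
    - [0, 0, 0]
    - [0, 0, 0]
  gripper: [1, 1, 1]

```text
time: 17.55
tool_pos: [0.5225, 0.188, 0.2487]
tool_rot: [-3.141, 0.003, -0.051]
contact_force: [-11.9, 1.4, 10.9]
opening: 0.0109
```

Run:
```python
from h import *
delta([.5248,.1877,.2479],[np.pi,0,np.radians(-3)])
s=read_camera('side')
cv2.imwrite('pics/s6.png',cv2.resize(s['img'][150:290,160:310,::-1],(750,700)[:2] and (640,597),interpolation=2))
```

```text
t 17.55 pos [0.5225 0.188  0.2487] rot [-3.1413  0.0026 -0.0513] F [-11.8957   1.3868  10.949 ] open 0.010946246416324508
shift [0.0024 0.0002 0.0008] turn [-0.0002  0.0026  0.001 ]
```

View pics/s6.png

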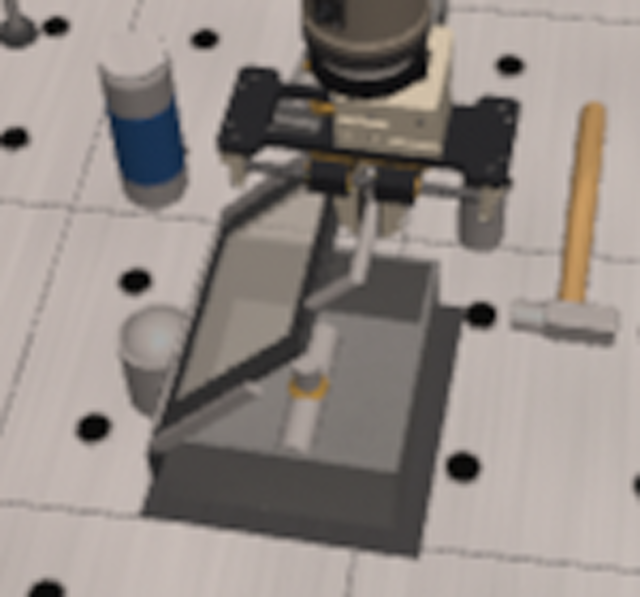

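The guard is up. The near strip runs (155,440)→(260,388) and the plate's near edge (165,425)→(310,340). The wrist reads about 16 N radial load, so the arc was a little too tight. I'll compare with predicted line directions.

```bash
cat > g.py <<'E'
from h import *
yaw=np.radians(-3); X=np.array([np.cos(yaw),np.sin(yaw),0]);Y=np.array([-np.sin(yaw),np.cos(yaw),0])
H=np.array([.6692,.1802,.0945])
def P(th,r,y,n=0):
    th=np.radians(th); return H-X*np.cos(th)*r+[0,0,np.sin(th)*r]+Y*y+n*(X*np.sin(th)+np.array([0,0,np.cos(th)]))
E
python3 - <<'E'
from g import *
s=read_camera('side'); f=640/150; t=lambda p:(p-[160,150])*f+1.6
cam=np.array(s['world_from_camera'])[:3,3]
a=t(proj(s,[P(50,0,.112),P(50,.13,.112),P(50,0,-.112),P(50,.13,-.112)])); print('strips',a)
for th in (46,48,50,52,54):
    b=t(proj(s,[P(th,0,.1,.004),P(th,.18,.1,.004),P(th,.225,.06),P(th,.225,-.06),P(th,.18,-.1,.004)])); d=b[1]-b[0]
    print(th,b.round(0).tolist(),'ang',np.degrees(np.arctan2(-d[1],d[0])))
d=a[1]-a[0];print('strip ang',np.degrees(np.arctan2(-d[1],d[0])))
z=s['img'][205:260,190:255,::-1]; cv2.imwrite('pics/s7.png',cv2.resize(z,None,fx=10,fy=10,interpolation=2))
E
```

```text
strips [[154.00822143 445.90771317]
 [254.4819227  386.94244988]
 [227.47199171 215.03477962]
 [321.83878293 147.29492694]]
46 [[154.0, 430.0], [311.0, 353.0], [371.0, 287.0], [402.0, 156.0], [367.0, 137.0]] ang 25.92641473521858
48 [[154.0, 430.0], [304.0, 349.0], [362.0, 281.0], [394.0, 150.0], [361.0, 132.0]] ang 28.354484567163365
50 [[154.0, 430.0], [296.0, 344.0], [353.0, 275.0], [386.0, 144.0], [354.0, 128.0]] ang 30.91414054514446
52 [[154.0, 430.0], [289.0, 340.0], [344.0, 270.0], [378.0, 138.0], [348.0, 123.0]] ang 33.61205789412507
54 [[154.0, 430.0], [281.0, 336.0], [335.0, 264.0], [369.0, 133.0], [341.0, 119.0]] ang 36.45390449226322
strip ang 30.407505289172104
```

View pics/s7.png

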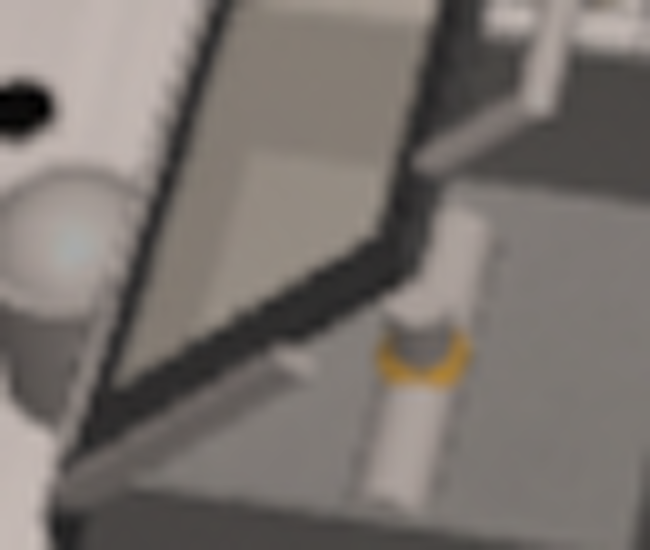

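Strip and plate edge are close to parallel: strip about 30.4°, plate about 29.7–31°. Bar elbow, corner and arc arithmetic put the guard at about 49°, with the bar having slid about 4 mm down in the pads. That also explains the radial load. Raising 3 mm should fix both.

carry_out:
  translation:
    - [0, 0, -0.0015]
    - [0, 0, -0.0015]
    - [0, 0, 0]
    - [0, 0, 0]
    - [0, 0, 0]
  turn:
    - [0, 0, 0]
    - [0, 0, 0]
    - [0, 0, 0]
    - [0, 0, 0]
    - [0, 0, 0]
  gripper: [1, 1, 1, 1, 1]

```text
time: 18.15
tool_pos: [0.5238, 0.1879, 0.2499]
tool_rot: [-3.141, 0.001, -0.052]
contact_force: [-4.6, 2.6, 2.4]
opening: 0.0113
```

Run:
```python
from g import *
delta([.5249,.1877,.2508],[np.pi,0,yaw])
x=(np.array(robot.observe()['tool_pos'])-[.4445,.1919,.0746]); print('theta from x',np.degrees(np.arccos(1-(x@X)/.225)))
s=read_camera('side'); z=s['img'][195:260,190:255,::-1]; cv2.imwrite('pics/s8.png',cv2.resize(z,(585,585),interpolation=2))
f=9; t=lambda p:(p-[190,195])*f+4
for th in (46,48,50,52):
    print(th,t(proj(s,[P(th,.18,.1,.004),P(th,.18,.1,-.004),P(th,.225,.06)])).round(0).tolist())
print(t(proj(s,[P(50,0,.112),P(50,.13,.112)])).round(0).tolist())
```

```text
t 18.15 pos [0.5238 0.1879 0.2499] rot [-3.1413  0.0009 -0.0518] F [-4.6056  2.6436  2.379 ] open 0.011267003184014374
shift [ 0.0011  0.0002 -0.0009] turn [-0.0002  0.0009  0.0006]
theta from x 49.679852441491434
46 [[386.0, 341.0], [405.0, 354.0], [513.0, 201.0]]
48 [[371.0, 332.0], [390.0, 344.0], [495.0, 189.0]]
50 [[356.0, 322.0], [375.0, 334.0], [476.0, 176.0]]
52 [[340.0, 313.0], [360.0, 325.0], [457.0, 164.0]]
[[55.0, 536.0], [267.0, 412.0]]
```

View pics/s8.png

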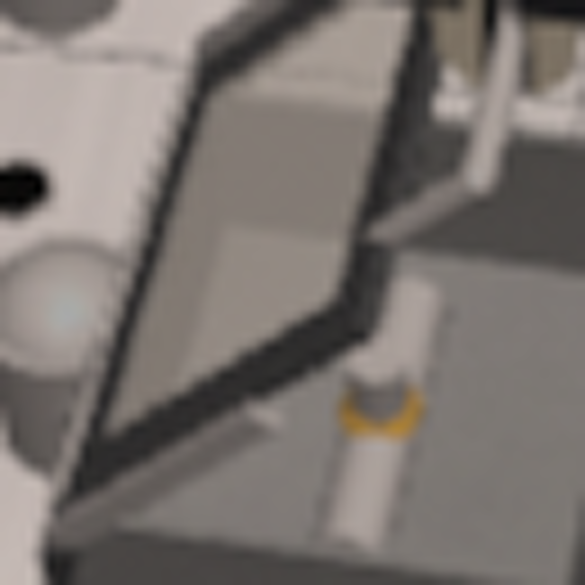

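The bar elbow at (480,180) and plate corner at (365,340) match the 50° prediction (476,176 and 375,334), and the load has dropped to about 5 N. A last damper check, then hand in.

Run:
```python
import m; m.TH=44; m.run()
o=m.robot.observe(); print(o['time'],o['tool_pos'],o['contact_force'],o['opening'])
print(m.robot.hand_in())
```

```text
top g [296.0183 174.032 ] 35 [294 171   6   7  35]
top c [296.4522 161.4803] 29 [295 158   4   8  29]
side g [236.9255 151.9291] 28 [234 150   6   5  28]
side c [257.9059 169.5562] 79 [249 156  13  20  79]
['top'] grip [ 0.5731 -0.1515] clip [ 0.6255 -0.1575] clip-grip along x,y: 0.05274079984548546 0.0022779147601406824 [-0. -0.] [-0.  0.]
['side'] grip [ 0.6207 -0.203 ] clip [ 0.5296 -0.1438] clip-grip along x,y: -0.09924591676590692 0.044230098005747384 [0. 0.] [ 0. -0.]
['top', 'side'] grip [ 0.594  -0.1661] clip [ 0.5801 -0.155 ] clip-grip along x,y: -0.015421930526121081 0.008871299592040562 [ 3.8175 -5.6993  5.3245  7.0427] [ -0.3055  11.9861 -12.3756  -3.1411]
18.3 [0.5238 0.1879 0.2499] [-4.3929  2.2124  2.4053] 0.011254668825047012
the job is handed in; nothing more can be done
None
```

The job is handed in at 18.3 s: I set the damper level with the pointer clip first, then lifted the guard. The gripper still held the guard at about 50 degrees.

- **Damper:** I pinched the grip on the grey console, slid it about 67 mm and released it. The green look-alike was left alone. The measurements agree to a couple of millimetres but not on direction. The last top-view reading puts the grip 2.3 mm short of the tip along the track, as before the guard lift. The arm position at release gives about 1.5 mm short. The automatic side-view fit said up to 5–6 mm past, but it missed part of the grip's top face; read by hand, that view gives about 1 mm past.
- **Guard:** It first settled at about 49 degrees with roughly 16 N on the wrist, because the bar had slid about 4 mm in the fingers. I raised it 3 mm. The arm position then gave 49.7 degrees, and the bar and plate corner in the side view matched the 50 degree prediction. The load was down to about 5 N, with the bar still gripped (11 mm opening, 20 N squeeze).
- **Failed check:** In the final check the side-view damper reading was useless, because the arm hid the console and the program picked up other things. Only the top view counts there.
- **Other things on the bench:** I saw no contact with the clip or the other things. I did not measure their positions again at the end.

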